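# Sort left-hand and right-hand hinge brackets from the drying rack

### The arm

A 7-joint arm with a two-finger parallel gripper is mounted at the origin on a cart in front of the work surface, level with it; the furniture and walls round the work are solid. World frame = base frame: x ahead of the robot, y to its left, z up, the work surface at z = 0. Lengths are in m, angles in rad, forces in N, time in s.
With the tool pointing down it reaches from about 0.425 to 0.925 m from the base axis. Payload 6.8 kg.
Tool frame: the origin (TCP) lies between the finger pads; the fingertips stand 22 mm ahead of it and the grasp point (between the pads) lies 3 mm ahead of it; z points along the fingers, y is the direction in which the jaws open and shut (so a half turn about z gives the same grasp; the last joint's range is limited). The gripper opens to 85 mm and grips with 20 to 120 N. Pads are 22 mm wide; open, the fingers measure 114 mm over their backs; the gripper's body (76 mm by 85 mm) begins 54 mm behind the grasp point. The pads swing forward as they close: fully open they stand 13 mm farther back than shut.
Start: joints at [-1.255, 0.477, 0.022, 1.555, -0.011, 1.109, -0.083], TCP at [0.278, 0.615, 0.253] pointing down, gripper open.
Joint ranges: [-2.96, 2.96], [-0.34, 2.1], [-1.41, 1.46], [0.24, 2.44], [-1.37, 4.51], [0.17, 1.92], [-2.96, 2.96]. Speed limits (rad/s): [2.39, 2.39, 3.14, 3.14, 3.14, 3.14, 3.14].

### API

Orientations are given as a unit quaternion [w, x, y, z].
In Python, from station import bot gives the robot as it stands. The module is installed in compiled form; this text tells all that it offers.
- The arm moves only by the tool drive_tool, never from a script. Its argument "series" is one flat list of numbers, 7 for each row, row after row: the opening, from -1 (shut) to 1 (fully open), then the shift along the tool's x, y, z in mm, then the turn, a rotation vector about the tool's x, y, z in rad. In form: [jaw, x, y, z, wx, wy, wz, jaw, x, y, z, wx, wy, wz, ...]. A call has 1 to 12 rows; each row shifts and turns the commanded pose from where the row before left it, along the tool's axes as they then stand; what a row does not reach is not made up. A row lasts 1/8 s, in which the tool goes at most 62.5 mm and 10.7 degrees, less where a joint would pass 70% of its speed; a pose out of reach is approached as far as the arm can. A call with a gripper value outside its range is refused whole. The fingers move at their own pace and stop on an object; "force" is the grip in N (left out, the last holds). Time passes only in rows, so rows that do not move let the fingers close. It gives the time, the measured TCP pose, the force and the opening at its end, in the units of the state.
- bot.get_obs(): the state, without advancing time (a new reading comes with each control period).
- bot.read_camera(name): name is "scene" or "top"; returns a dict with "pixels" (480x640x3 uint8, blue, green, red), "camera_matrix" (3x3 intrinsics, pixels), "rvec" (rotation vector, rad) and "tvec" (3), from world to camera coordinates, as OpenCV has them. Camera axes: x right, y down, z forward; pixel columns grow to the right and rows downward; lengths in m; the calibration is good to about 2 mm. A picture is of the moment at which its call begins. There is no depth.
- bot.hand_in(): hands the job in, once; it reports no verdict.
The state is a dict: "t": time; "q": joint angles; "joint_vel": joint speeds; "joint_torque": joint torques, N m; "eef_pos": TCP position; "tool_rot": TCP orientation; "contact_force": force on the tool from outside, world axes, zero at the start; "torque": the same for the moment, N m; "gripper_width": opening from 0.0 (shut) to 1.0 (fully open).
Only numpy, scipy, OpenCV 4.12 (cv2) and the standard library are available. Lean on these libraries where they do the work, as an engineer would, in place of code of your own. Each camera call takes 0.05 s, during which the arm holds its last target. There are 200 camera calls.

### The job

The four washed green hinge brackets on the sloping rack are mirror-image parts, two left-hand and two right-hand: stand one on its foot with the foot pointing towards you, and the brass-bushed ear points to your left on a left-hand part, to your right on a right-hand one. Take them from the rack and stand both left-hand brackets in the blue tray and both right-hand ones in the yellow tray, each upright with its foot flat on the tray floor. Leave everything else on the bench where it is.

Things in the scene. Friction and masses are not known exactly. Their poses are not given: they have to be found in the camera images.
- bracket_a: LEFT-HAND green bracket, 50-100 g. Origin: underside of foot, mid-length; z up. mm: foot x -18..18, y -32..12, 5 thick; web x 12..18, 48 high; ear = upper half of web (z 24..48) on to y = +32, brass bush dia 14, 3 proud, at y +22, z 36. Centre of mass y about -5. Starts foot on the 30 deg slope (z leans about 30 deg to the robot), y along the rack, foot pointing downhill or uphill. Foot towards you: ear to your left.
- bracket_b: LEFT-HAND green bracket, 50-100 g. Origin: underside of foot, mid-length; z up. mm: foot x -18..18, y -32..12, 5 thick; web x 12..18, 48 high; ear = upper half of web (z 24..48) on to y = +32, brass bush dia 14, 3 proud, at y +22, z 36. Centre of mass y about -5. Starts foot on the 30 deg slope (z leans about 30 deg to the robot), y along the rack, foot pointing downhill or uphill. Foot towards you: ear to your left.
- bracket_c: RIGHT-HAND green bracket, 50-100 g. Origin: underside of foot, mid-length; z up. mm: foot x -18..18, y -12..32, 5 thick; web x 12..18, 48 high; ear = upper half of web (z 24..48) on to y = -32, brass bush dia 14, 3 proud, at y -22, z 36. Centre of mass y about +5. Starts foot on the 30 deg slope (z leans about 30 deg to the robot), y along the rack, foot pointing downhill or uphill. Foot towards you: ear to your right.
- bracket_d: RIGHT-HAND green bracket, 50-100 g. Origin: underside of foot, mid-length; z up. mm: foot x -18..18, y -12..32, 5 thick; web x 12..18, 48 high; ear = upper half of web (z 24..48) on to y = -32, brass bush dia 14, 3 proud, at y -22, z 36. Centre of mass y about +5. Starts foot on the 30 deg slope (z leans about 30 deg to the robot), y along the rack, foot pointing downhill or uphill. Foot towards you: ear to your right.
- blue_tray: Blue open tray, fixed, 100 (x) x 190 (y) x 25 mm, walls and floor 4 mm thick. Origin: centre of the underside; the inner floor is 4 mm above it, clear inside 92 x 182 mm: room for two brackets end to end along y. Its place is either left or right in front of the rack.
- yellow_tray: Yellow open tray, fixed, 100 (x) x 190 (y) x 25 mm, walls and floor 4 mm thick. Origin: centre of the underside; the inner floor is 4 mm above it, clear inside 92 x 182 mm: room for two brackets end to end along y. Its place is either left or right in front of the rack.
- rack: White sloping rack, grey ribs, fixed, 100 (x) x 324 (y) x 100 mm. Origin: centre of underside, z up. Shelf slopes 30 deg, falling to -x (the robot); its middle is 75 mm above the origin. Four brackets in a row at y = -111, -37, 37, 111 mm, any order, between two ribs 39 mm apart and 8 mm high along y; dividers 6 mm high.
- forceps: Bystander, loose: steel forceps, 14 x 128 x 6 mm, lying on the bench between the trays. Origin: its underside.
- petri_dish: Bystander, loose: round petri dish, 62 mm across, 15 mm high. Origin: its underside.
- beaker: Bystander, loose: small glass beaker, 53 mm across, 67 mm high. Origin: its underside.
- pen_block: Bystander, loose: upright brown wooden pen block, 34 x 34 mm, 56 mm high. Origin: its underside.
- amber_bottle: Bystander, loose: amber reagent bottle with a black cap, 48 mm across, 90 mm high. Origin: its underside.

How it is judged:
By the outcome, as a careful person would: the job done as asked, in the order asked, and still so for the second after the job is handed in, with the robot touching nothing.
It also fails if it takes over 72 s, if anything falls off the work surface, if the arm or the gripper's body presses on something with over 40 N, if the wrist force passes 120 N, or if a joint passes its speed limit or range.

## Working session

There is one attempt and no reset: what is moved stays moved. The work goes in short steps, Python scripts to look and compute and a tool call to move; the robot and the scene stay as the last step left them, time stands still between calls to the robot, and variables do not carry over. Pictures are saved under pics/ and viewed, about 8 in all and at most 12, crops included, and the job is handed in when it is done.

Besides the shell and the picture viewer there is one more tool, called in YAML: its name, and indented under it one key for each argument. drive_tool: Moves the arm, as the interface text tells. Its arguments: {"type":"object","properties":{"series":{"type":"array"},"force":{"type":"number"}},"required":["series"]}

```bash
mkdir -p pics; cat > h.py <<'E'
import numpy as np,cv2
from station import bot
def cam(n):
    c=bot.read_camera(n);R=cv2.Rodrigues(np.array(c['rvec'],float))[0]
    return c['pixels'],np.array(c['camera_matrix']),R,np.array(c['tvec']).ravel(),np.array(c['rvec'],float)
def ray(c,u,v,z):
    _,K,R,t,_=c
    d=R.T@np.linalg.inv(K)@[u,v,1];o=-R.T@t
    return o+d*(z-o[2])/d[2]
def proj(c,P):
    return cv2.projectPoints(np.atleast_2d(np.array(P,float)),c[4],c[3],c[1],None)[0][:,0]
E
python3 - <<'E'
from h import *
print({k:np.round(v,3) for k,v in bot.get_obs().items()})
for n in('scene','top'):
    c=cam(n);cv2.imwrite(f'pics/{n}0.png',c[0]);print(n,-c[2].T@c[3],c[1])
    hsv=cv2.cvtColor(c[0],cv2.COLOR_BGR2HSV)
    for nm,lo,hi in(('blue',(100,100,50),(125,255,255)),('yel',(20,110,80),(34,255,255)),('green',(40,60,30),(90,255,255))):
        m=cv2.inRange(hsv,lo,hi);k=cv2.findContours(m,0,2)[0]
        for q in k:
            if cv2.contourArea(q)>150: print(nm,cv2.contourArea(q),np.round(cv2.boxPoints(cv2.minAreaRect(q))).tolist())
E
```

```text
{'t': np.float64(0.0), 'q': array([-1.255,  0.478,  0.022,  1.556, -0.011,  1.109, -0.083]), 'joint_vel': array([ 0.002, -0.001,  0.001, -0.   ,  0.001,  0.   ,  0.001]), 'joint_torque': array([-0.0000e+00, -5.9645e+01,  1.6070e+00, -2.8120e+01,  1.2000e-02,
        9.0000e-03,  0.0000e+00]), 'eef_pos': array([0.277, 0.615, 0.252]), 'tool_rot': array([-0.   ,  0.21 ,  0.978, -0.001]), 'contact_force': array([-0.748, -0.418, -0.121]), 'torque': array([ 0.034, -0.042, -0.002]), 'gripper_width': np.float64(1.0)}
scene [-0.12750309  0.80279486  0.55504798] [[519.21217031   0.         318.25388304]
 [  0.         519.21217031 245.91786983]
 [  0.           0.           1.        ]]
blue 3992.0 [[272.0, 346.0], [350.0, 281.0], [384.0, 321.0], [305.0, 386.0]]
yel 2023.0 [[410.0, 264.0], [480.0, 227.0], [496.0, 259.0], [427.0, 296.0]]
yel 273.5 [[489.0, 181.0], [509.0, 170.0], [519.0, 189.0], [499.0, 200.0]]
green 1718.0 [[278.0, 217.0], [471.0, 200.0], [475.0, 247.0], [283.0, 265.0]]
green 217.0 [[403.0, 215.0], [442.0, 197.0], [446.0, 208.0], [407.0, 225.0]]
green 295.0 [[489.0, 179.0], [4
[... 418 characters left out ...]
.0], [396.0, 96.0]]
yel 3785.0 [[423.0, 328.0], [424.0, 282.0], [510.0, 284.0], [509.0, 330.0]]
green 1130.0 [[466.0, 237.0], [544.0, 237.0], [544.0, 253.0], [466.0, 253.0]]
green 447.5 [[369.0, 244.0], [372.0, 220.0], [401.0, 224.0], [398.0, 248.0]]
green 249.5 [[336.0, 218.0], [365.0, 218.0], [365.0, 233.0], [336.0, 233.0]]
green 427.5 [[299.0, 238.0], [302.0, 214.0], [330.0, 217.0], [328.0, 241.0]]
green 255.5 [[265.0, 227.0], [267.0, 211.0], [297.0, 213.0], [296.0, 229.0]]
green 230.5 [[441.0, 153.0], [446.0, 153.0], [451.0, 263.0], [446.0, 263.0]]
green 325.0 [[55.0, 67.0], [68.0, 55.0], [84.0, 71.0], [72.0, 84.0]]
green 258.0 [[511.0, 51.0], [511.0, 45.0], [565.0, 48.0], [565.0, 54.0]]
```

View pics/scene0.png

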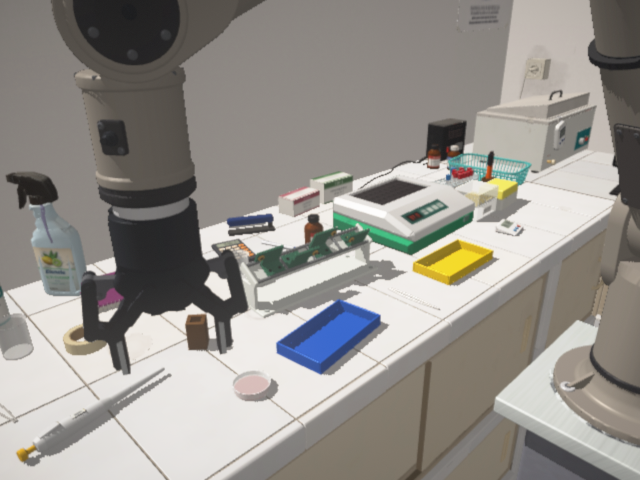

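View pics/top0.png

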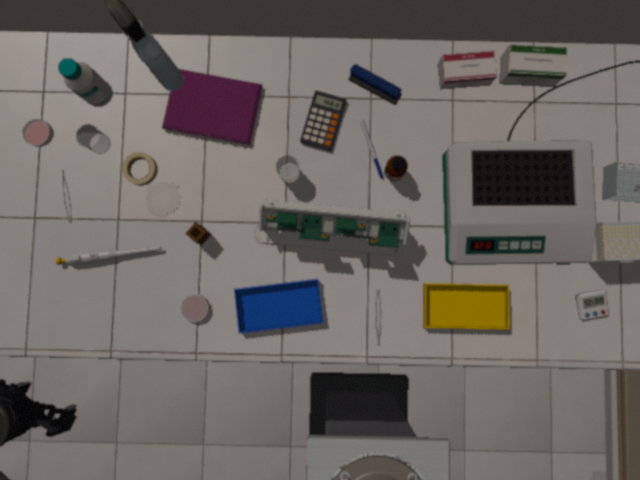

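The scene view shows the rack with 4 brackets (240-375, 230-290), the blue tray at (330,335) and the yellow one at (455,262). In the top view the rack is at (333,227), the blue tray is left at (279,306) and the yellow one right at (467,306). I'll enlarge the rack next.

```bash
python3 - <<'E'
from h import *
c=cam('top');im=c[0]
a=cv2.resize(im[195:260,250:415],None,fx=4.8,fy=4.6,interpolation=cv2.INTER_CUBIC)
s=cam('scene');b=cv2.resize(s[0][215:300,235:385],None,fx=5.2,fy=3.5,interpolation=cv2.INTER_CUBIC)
W=790
o=np.vstack([cv2.resize(a,(W,290)),cv2.resize(b,(W,310))]);cv2.imwrite('pics/rack.png',o)
for n,b in(('blue',[[234,289],[318,279],[323,323],[239,333]]),('yel',[[424,282],[510,284],[509,330],[423,328]])):
    p=np.array([ray(c,u,v,.02) for u,v in b]);print(n,p.mean(0).round(3),'ang',np.degrees(np.arctan2(*(p[0]-p[1])[[0,1]])).round(1), np.linalg.norm(p[0]-p[1]).round(3),np.linalg.norm(p[2]-p[1]).round(3))
g=cv2.inRange(cv2.cvtColor(im,cv2.COLOR_BGR2HSV),(40,60,30),(90,255,255))
for u,v in((265,205),(407,216),(261,231),(408,245)): print(ray(c,u,v,.1).round(3),ray(c,u,v,.05).round(3))
E
```

```text
blue [0.443 0.228 0.02 ] ang -7.9 0.19 0.099
yel [ 0.452 -0.194  0.02 ] ang 0.2 0.194 0.103
[0.659 0.255 0.1  ] [0.667 0.262 0.05 ]
[ 0.642 -0.047  0.1  ] [ 0.649 -0.055  0.05 ]
[0.603 0.262 0.1  ] [0.609 0.269 0.05 ]
[ 0.58 -0.05  0.1 ] [ 0.584 -0.057  0.05 ]
```

View pics/rack.png

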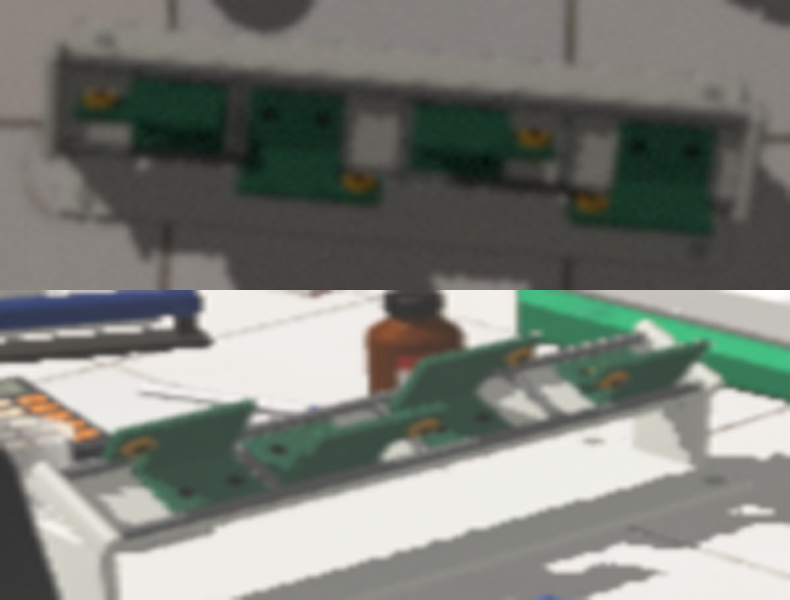

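```bash
cat >> h.py <<'E'
from scipy.spatial.transform import Rotation as Ro, Slerp
def rz(d): return Ro.from_euler('z',d,degrees=True).as_matrix()
S=np.sin(np.pi/6);C=np.cos(np.pi/6)
Tl=np.array([[0,C,S],[1,0,0],[0,S,-C]])      # tool tilted, columns x,y,z in rack frame
Dn=np.array([[0,1,0],[1,0,0],[0,0,-1.]])
def pose():
    o=bot.get_obs();q=o['tool_rot'];return np.array(o['eef_pos']),Ro.from_quat([q[1],q[2],q[3],q[0]]).as_matrix(),o
def rows(p,R,tp,TR,jaw,step=50,rot=.17):
    d=np.linalg.norm(tp-p)*1e3;a=(Ro.from_matrix(R.T@TR)).magnitude()
    n=max(1,int(np.ceil(max(d/step,a/rot))));s=Slerp([0,1],Ro.from_matrix([R,TR]))
    P,Q=np.array(p),R
    for k in range(1,n+1):
        f=k/n;x=np.round(Q.T@(p+(tp-p)*f-P)*1e3,0 if k<n else 1);w=np.round(Ro.from_matrix(Q.T@s(f).as_matrix()).as_rotvec(),2 if k<n else 3)
        print(','.join(f'{v:g}' for v in [jaw,*x,*w])+',')
        P=P+Q@x/1e3;Q=Q@Ro.from_rotvec(w).as_matrix()
    print('--',n);return P,Q
E
python3 - <<'E'
from h import *
sl=np.array([1,-1,1,-1]);ry=np.array([.111,.037,-.037,-.111])
by=ry+np.array([.022,-.022,-.022,.022])
yaw=-3.2
T=cam('top');Sc=cam('scene')
for nm,c,sv,box in(('top',T,np.where(sl>0,.021,-.009),(195,260,255,415)),('scene',Sc,np.where(sl>0,.009,-.021),(215,300,250,385))):
    hsv=cv2.cvtColor(c[0],cv2.COLOR_BGR2HSV);m=cv2.inRange(hsv,(10,110,60),(28,255,255));r=np.zeros_like(m);a,b,d,e=box;r[a:b,d:e]=m[a:b,d:e]
    n,_,st,ce=cv2.connectedComponentsWithStats(r)
    g=[(*ce[i],st[i,4]) for i in range(1,n) if st[i,4]>5];g.sort();print(nm,np.round(g,1).tolist())
    if len(g)!=4: continue
    for i in range(4):
        s=sv[i];z=.075+s*S+.036*C;p=ray(c,g[i][0],g[i][1],z)
        print(i+1,p.round(4),'rack est',(p-rz(yaw)@[s*C-.036*S,by[i],z]).round(4))
E
```

```text
top [[270.0, 217.0, 17.0], [324.3, 235.4, 20.0], [361.1, 225.5, 19.0], [373.0, 240.0, 17.0]]
1 [0.6316 0.242  0.1167] rack est [0.624  0.1092 0.    ]
2 [0.5968 0.1277 0.1017] rack est [ 0.6217  0.1112 -0.    ]
3 [0.6176 0.051  0.1167] rack est [0.6208 0.1099 0.    ]
4 [0.589  0.0245 0.1017] rack est [ 0.6197  0.1119 -0.    ]
scene [[250.8, 253.5, 11.0], [309.5, 230.0, 110.0]]
```

```bash
cat >> h.py <<'E'
yaw=-4.2;RY=rz(yaw)
B=np.array([[.6316,.242,.1167],[.5968,.1277,.1017],[.6176,.051,.1167],[.589,.0245,.1017]])
def grasp(i,h=.035,off=0.):
    up=i%2==0;s=.021 if up else -.009;t=.015 if up else -.015
    dy=[-.025,.025,.025,-.025][i];ds=t-s;dh=h+off-.036
    return B[i]+RY@np.array([ds*C-dh*S,dy,ds*S+dh*C]),RY@Tl
TR={'b':(np.array([.443,.228,0]),rz(7.9)),'y':(np.array([.452,-.194,0]),rz(-.2))}
E
python3 - <<'E'
from h import *
for i in range(4): print(grasp(i)[0].round(3))
p,R,o=pose();P,Q=rows(p,R,*grasp(0,off=.08),0.1)
E
```

```text
[0.625 0.217 0.113]
[0.594 0.153 0.098]
[0.615 0.076 0.113]
[ 0.582 -0.     0.098]
0.1,-40,-21,6,-0.04,-0.03,0.11,
0.1,-42,-17,7,-0.04,-0.03,0.11,
0.1,-44,-13,8,-0.04,-0.03,0.11,
0.1,-44,-8,9,-0.05,-0.02,0.1,
0.1,-45,-4,9,-0.04,-0.03,0.11,
0.1,-45,1,10,-0.04,-0.03,0.11,
0.1,-44,5,12,-0.04,-0.03,0.11,
0.1,-43,9,13,-0.04,-0.03,0.11,
0.1,-41,14,16,-0.05,-0.03,0.1,
0.1,-39,16,17,-0.04,-0.03,0.11,
0.1,-37.1,20.5,18.8,-0.038,-0.029,0.111,
-- 11
```

drive_tool:
  series: [0.1,-40,-21,6,-0.04,-0.03,0.11,0.1,-42,-17,7,-0.04,-0.03,0.11,0.1,-44,-13,8,-0.04,-0.03,0.11,0.1,-44,-8,9,-0.05,-0.02,0.1,0.1,-45,-4,9,-0.04,-0.03,0.11,0.1,-45,1,10,-0.04,-0.03,0.11,0.1,-44,5,12,-0.04,-0.03,0.11,0.1,-43,9,13,-0.04,-0.03,0.11,0.1,-41,14,16,-0.05,-0.03,0.1,0.1,-39,16,17,-0.04,-0.03,0.11,0.1,-37,20.5,19,-0.04,-0.03,0.11,0.1,0,0,0,0,0,0]
  force: 40

```text
t: 1.8
eef_pos: [0.586, 0.2171, 0.1816]
tool_rot: [0.192, 0.709, 0.656, 0.175]
contact_force: [-0.3, -0.7, -0.5]
gripper_width: 0.551
```

```bash
python3 - <<'E'
from h import *
p,R,o=pose();print(p,R.round(3).tolist(),o['gripper_width'],o['q'].round(2))
P,Q=rows(p,R,*grasp(0,off=.035),0.1)
rows(P,Q,*grasp(0),0.1,step=18)
c=cam('top');s=cam('scene')
cv2.imwrite('pics/a1.png',np.hstack([cv2.resize(c[0][185:265,250:420],(400,190)),cv2.resize(s[0][190:310,230:390],(400,300))[:190]]) if 0 else np.vstack([cv2.resize(c[0][175:265,250:420],(600,300)),cv2.resize(s[0][190:300,200:400],(600,300))]))
E
```

```text
[0.58600905 0.21712786 0.18160976] [[0.079, 0.862, 0.5], [0.997, -0.067, -0.042], [-0.003, 0.502, -0.865]] 0.5505749896198734 [-1.13  0.38  0.64  2.12  0.31  0.29 -0.94]
0.1,3.4,-0.8,44,0.002,0.005,-0.003,
-- 1
0.1,-0,0,18,0,0,-0,
0.1,-0,0,17,0,0,-0,
-- 2
```

View pics/a1.png

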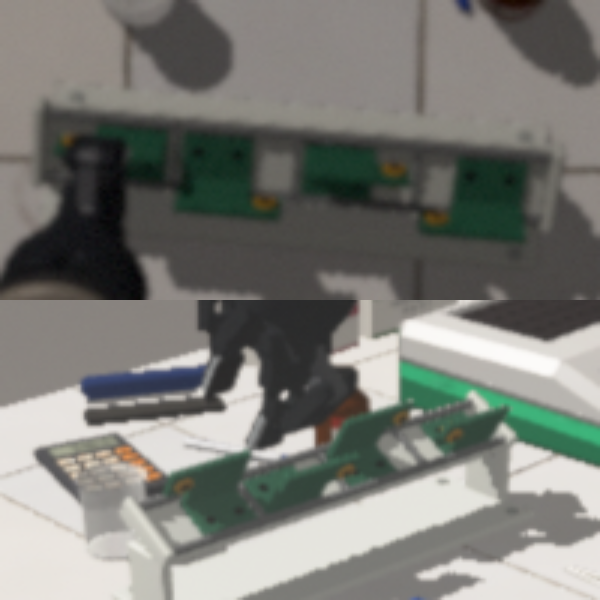

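drive_tool:
  series: [0.1,3.4,-0.8,44,0,0.005,-0.003,0.1,0,0,18,0,0,0,0.1,0,0,17,0,0,0,0.1,0,0,0,0,0,0]

```text
t: 2.4
eef_pos: [0.6242, 0.2213, 0.1129]
tool_rot: [0.189, 0.706, 0.659, 0.178]
contact_force: [-0.5, -0.0, -0.2]
gripper_width: 0.55
```

```bash
python3 - <<'E'
from h import *
p,R,o=pose();t=grasp(0)[0];print(p,'err tool mm',(R.T@(t-p)*1e3).round(1),o['contact_force'])
c=cam('top');s=cam('scene')
cv2.imwrite('pics/a2.png',np.vstack([cv2.resize(c[0][195:255,240:360],(600,300)),cv2.resize(s[0][200:280,230:350],(600,300))]))
E
```

```text
[0.62421809 0.22132863 0.11285473] err tool mm [-3.8  1.   0.6] [-0.54932151 -0.02848027 -0.23588339]
```

View pics/a2.png

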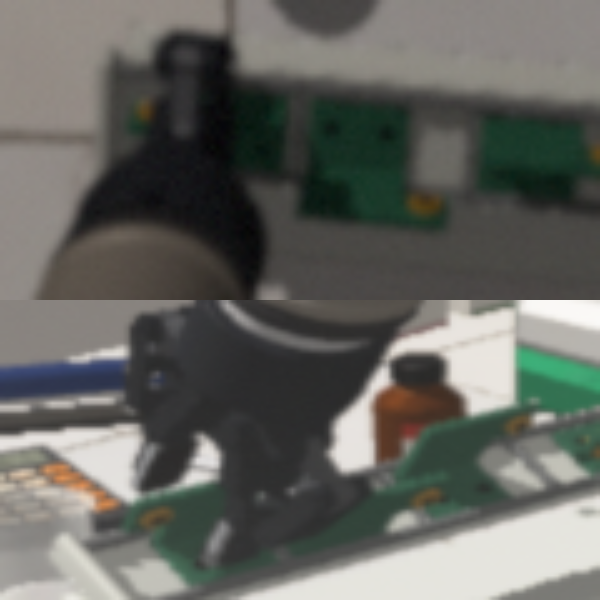

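The jaws straddle the slot-1 web: the finger is at (195,80) in the top crop and the foot-side finger at (215,550) in the scene crop. I'll shift 4 mm along it, then close and lift.

drive_tool:
  series: [0.1,-4,1,0.5,0,0,0,-1,0,0,0,0,0,0,-1,0,0,0,0,0,0,-1,0,0,0,0,0,0,-1,0,0,0,0,0,0,-1,0,0,0,0,0,0,-1,0,0,-15,0,0,0,-1,0,0,-40,0,0,0,-1,0,0,-40,0,0,0]
  force: 40

```text
t: 3.62
eef_pos: [0.5765, 0.2201, 0.1965]
tool_rot: [0.189, 0.706, 0.659, 0.178]
contact_force: [0.3, 1.2, 0.3]
gripper_width: 0.06
```

```bash
cat >> h.py <<'E'
def place(i,n,lift=0.,gx=0.,h=.035):
    # n: 'b'/'y'; bracket centre y in tray; grip 3 mm off-centre
    o,M=TR[n];ear=[1,-1,-1,1][i];ty=[.043,-.043,.043,-.043][i]-ear*.003+0
    s=.008 if i%2==0 else -.004
    return o+M@np.array([s,ty,.004+h+lift]),M@Dn
E
python3 - <<'E'
from h import *
p,R,o=pose();print(p,o['contact_force'],o['gripper_width'])
P,Q=rows(p,R,*place(0,'b',lift=.06),-1)
rows(P,Q,*place(0,'b',lift=.002),-1,step=20)
c=cam('top');s=cam('scene')
cv2.imwrite('pics/a3.png',np.vstack([cv2.resize(c[0][175:255,240:400],(600,300)),cv2.resize(s[0][180:280,200:400],(600,300))]))
E
```

```text
[0.57648371 0.22009458 0.19651277] [0.32622729 1.23305663 0.32256309] 0.0602956221420829
-1,10,-41,4,0.13,0.01,-0.05,
-1,12,-40,10,0.13,0.02,-0.05,
-1,13,-38,15,0.13,0.01,-0.05,
-1,15.3,-34.1,19.7,0.133,0.013,-0.052,
-- 4
-1,-0,0,19,0,-0,0,
-1,-0,0,20,0,-0,0,
-1,-0,0,19,0,-0,0,
-- 3
```

View pics/a3.png

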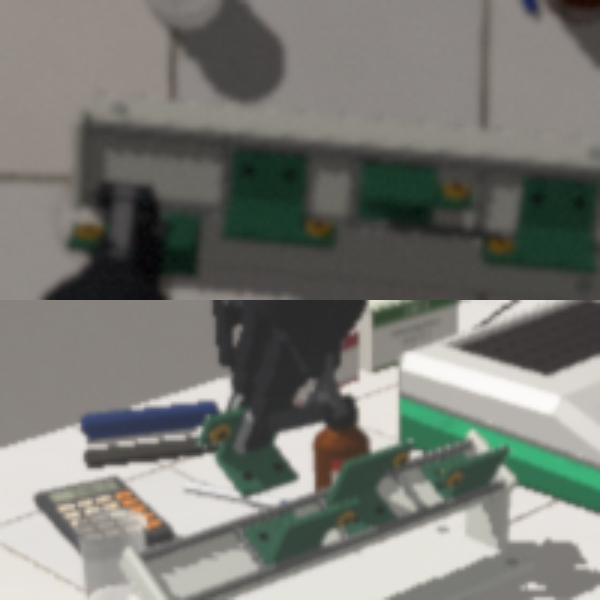

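The bracket is held and clear of the rack, at crop (250,455) in the scene view. Next is the move to the blue tray.

drive_tool:
  series: [-1,10,-41,4,0.13,0.01,-0.05,-1,12,-40,10,0.13,0.02,-0.05,-1,13,-38,15,0.13,0.01,-0.05,-1,15.3,-34,20,0.13,0.01,-0.05,-1,0,0,0,0,0,0,-1,0,0,0,0,0,0]

```text
t: 4.47
eef_pos: [0.4479, 0.2684, 0.0981]
tool_rot: [0.003, 0.658, 0.753, 0.002]
contact_force: [-0.3, -0.3, -0.3]
gripper_width: 0.065
```

```bash
python3 - <<'E'
from h import *
p,R,o=pose();print(p,R.round(3).tolist(),o['contact_force'],o['gripper_width'])
rows(p,R,*place(0,'b',lift=.002),-1,step=20)
c=cam('top');s=cam('scene')
cv2.imwrite('pics/a4.png',np.vstack([cv2.resize(c[0][265:345,220:380],(600,300)),cv2.resize(s[0][260:390,200:460],(600,300))]))
E
```

```text
[0.44790437 0.26835589 0.09813085] [[-0.134, 0.991, 0.008], [0.991, 0.134, -0.002], [-0.003, 0.007, -1.0]] [-0.34713304 -0.30553474 -0.26588769] 0.06481511439402952
-1,0,-1,19,0,0,-0,
-1,1,-1,19,0,0,-0,
-1,-0.1,-0.8,19.1,0.007,0.003,-0.003,
-- 3
```

View pics/a4.png

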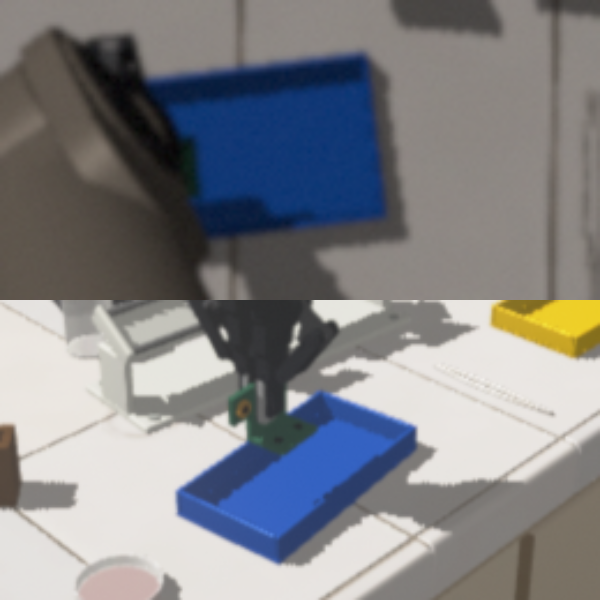

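The bracket is above the left end of the blue tray, foot towards the robot (scene crop 285,435). I'll lower it and stop at contact.

drive_tool:
  series: [-1,0,-1,19,0,0,0,-1,1,-1,19,0,0,0,-1,0,-1,19,0.007,0.003,0,-1,0,0,1,0,0,0,-1,0,0,0,0,0,0]

```text
t: 5.2
eef_pos: [0.4445, 0.2696, 0.0399]
tool_rot: [-0.001, 0.657, 0.753, -0.0]
contact_force: [0.7, 0.5, -0.0]
gripper_width: 0.061
```

drive_tool:
  series: [-1,0,0,1.5,0,0,0,-1,0,0,0,0,0,0]

```text
t: 5.45
eef_pos: [0.4446, 0.2696, 0.0398]
tool_rot: [-0.001, 0.658, 0.753, -0.0]
contact_force: [-3.3, -2.1, 18.2]
gripper_width: 0.06
```

Contact at the expected height, so I'll release and retreat.

drive_tool:
  series: [-0.4,0,0,-0.5,0,0,0,-0.4,0,0,0,0,0,0,-0.4,0,0,0,0,0,0,-0.4,0,0,-20,0,0,0,-0.4,0,0,-40,0,0,0,0.1,0,0,-50,0,0,0]

```text
t: 6.2
eef_pos: [0.4435, 0.269, 0.149]
tool_rot: [-0.001, 0.657, 0.754, -0.002]
contact_force: [1.2, -0.2, 0.8]
gripper_width: 0.501
```

```bash
python3 - <<'E'
from h import *
p,R,o=pose();print(p,o['contact_force'],o['gripper_width'])
P,Q=rows(p,R,*grasp(1,off=.08),0.1,step=30)
c=cam('top');s=cam('scene')
cv2.imwrite('pics/a5.png',np.vstack([cv2.resize(c[0][265:345,220:380],(600,300)),cv2.resize(s[0][260:390,200:460],(600,300))]))
E
```

```text
[0.44353965 0.26897521 0.14896881] [ 1.2254524  -0.19472929  0.77914419] 0.5013099815569826
0.1,-21,16,-3,-0.09,-0.01,0.03,
0.1,-21,16,-2,-0.09,-0.01,0.04,
0.1,-20,18,1,-0.08,-0.01,0.03,
0.1,-19,17,2,-0.09,-0.01,0.04,
0.1,-19,19,3,-0.09,-0.01,0.03,
0.1,-18.3,18.4,6,-0.086,-0.005,0.036,
-- 6
```

View pics/a5.png

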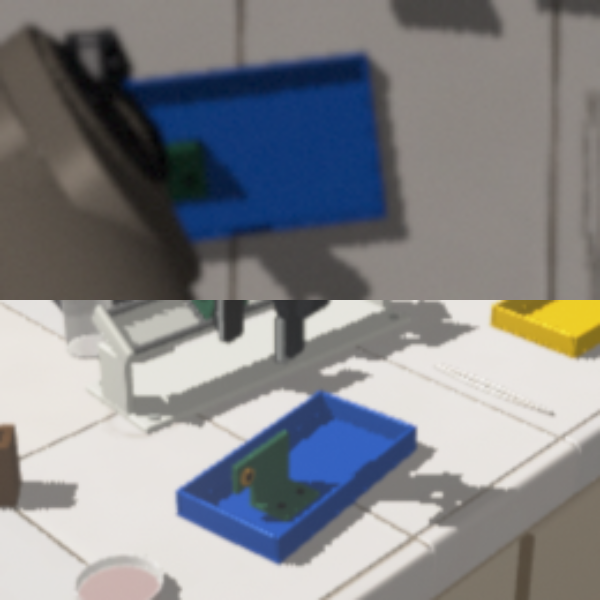

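Bracket 1 stands upright in the blue tray (scene crop 275,480). On to slot 2.

drive_tool:
  series: [0.1,-21,16,-3,-0.09,-0.01,0.03,0.1,-21,16,-2,-0.09,-0.01,0.04,0.1,-20,18,1,-0.08,-0.01,0.03,0.1,-19,17,2,-0.09,-0.01,0.04,0.1,-19,19,3,-0.09,-0.01,0.03,0.1,-18,18.5,6,-0.085,-0.005,0.035,0.1,0,0,0,0,0,0,0.1,0,0,0,0,0,0]

```text
t: 7.3
eef_pos: [0.5545, 0.158, 0.1667]
tool_rot: [0.189, 0.707, 0.659, 0.176]
contact_force: [0.3, 0.6, 0.8]
gripper_width: 0.551
```

```bash
python3 - <<'E'
from h import *
p,R,o=pose();print(p,o['contact_force'],o['gripper_width'])
P,Q=rows(p,R,*grasp(1,off=.03),0.1)
rows(P,Q,*grasp(1),0.1,step=15)
E
```

```text
[0.55446994 0.15800693 0.16669704] [0.29605754 0.595545   0.7773525 ] 0.5506033863361117
0.1,-2.2,0,49.5,-0.001,-0.002,0.002,
-- 1
0.1,-0,-0,10,0,0,0,
0.1,-0,-0,10,0,0,0,
0.1,-0,-0,10,0,0,0,
-- 3
```

drive_tool:
  series: [0.1,-3,0,49.5,0,0,0,0.1,0,0,10,0,0,0,0.1,0,0,10,0,0,0,0.1,0,0,10,0,0,0,0.1,0,0,0,0,0,0]

```text
t: 7.92
eef_pos: [0.5905, 0.1516, 0.1089]
tool_rot: [0.192, 0.707, 0.657, 0.177]
contact_force: [-0.1, 0.8, 0.7]
gripper_width: 0.548
```

```bash
python3 - <<'E'
from h import *
p,R,o=pose();t=grasp(1)[0];print(p,'err tool mm',(R.T@(t-p)*1e3).round(1),o['contact_force'])
E
```

```text
[0.59045428 0.15158769 0.10885991] err tool mm [ 1.7 -2.6 11.2] [-0.07565577  0.82007485  0.70955007]
```

drive_tool:
  series: [0.1,1,-2.5,11,0,0,0,0.1,0,0,0,0,0,0]

```text
t: 8.18
eef_pos: [0.5936, 0.1522, 0.0984]
tool_rot: [0.193, 0.707, 0.658, 0.177]
contact_force: [-0.2, 0.0, -0.0]
gripper_width: 0.551
```

```bash
python3 - <<'E'
from h import *
p,R,o=pose();t=grasp(1)[0];print(p,'err tool mm',(R.T@(t-p)*1e3).round(1),o['contact_force'])
E
```

```text
[0.59359238 0.152207   0.09841695] err tool mm [ 0.8 -0.   0.7] [-0.18047941  0.03987827 -0.01836038]
```

drive_tool:
  series: [-1,0,0,0.5,0,0,0,-1,0,0,0,0,0,0,-1,0,0,0,0,0,0,-1,0,0,0,0,0,0,-1,0,0,0,0,0,0,-1,0,0,-15,0,0,0,-1,0,0,-40,0,0,0,-1,0,0,-40,0,0,0,-1,0,0,0,0,0,0]

```text
t: 9.3
eef_pos: [0.5462, 0.1562, 0.1825]
tool_rot: [0.193, 0.707, 0.657, 0.179]
contact_force: [-0.3, 0.5, -0.0]
gripper_width: 0.062
```

```bash
python3 - <<'E'
from h import *
p,R,o=pose();print(p,o['contact_force'],o['gripper_width'])
rows(p,R,*place(1,'b',lift=.06),-1,step=40,rot=.14)
E
```

```text
[0.54622267 0.15623913 0.18248513] [-0.27875612  0.52240346 -0.00161336] 0.06217573266239022
-1,5,-26,4,0.11,0.01,-0.04,
-1,6,-26,7,0.1,0.01,-0.04,
-1,6,-24,9,0.11,0.01,-0.04,
-1,8,-23,12,0.1,0.01,-0.05,
-1,8.6,-21.8,14.4,0.11,0.017,-0.037,
-- 5
```

drive_tool:
  series: [-1,5,-26,4,0.11,0.01,-0.04,-1,6,-26,7,0.1,0.01,-0.04,-1,6,-24,9,0.11,0.01,-0.04,-1,8,-23,12,0.1,0.01,-0.05,-1,8.5,-22,14.5,0.11,0.017,-0.037,-1,0,0,0,0,0,0,-1,0,0,0,0,0,0]

```text
t: 10.18
eef_pos: [0.4459, 0.186, 0.0966]
tool_rot: [0.002, 0.658, 0.753, -0.0]
contact_force: [0.5, -0.0, -0.8]
gripper_width: 0.064
```

```bash
python3 - <<'E'
from h import *
p,R,o=pose();print(p,o['contact_force'],o['gripper_width'])
rows(p,R,*place(1,'b',lift=.001),-1,step=20)
E
```

```text
[0.44589394 0.18602967 0.09664121] [ 0.45765115 -0.04994967 -0.79266576] 0.06377113453727407
-1,1,-0,19,0,0,-0,
-1,0,-1,19,0,0,-0,
-1,1.2,-0.3,18.6,0.003,0.004,-0.004,
-- 3
```

drive_tool:
  series: [-1,1,0,19,0,0,0,-1,0,-1,19,0,0,0,-1,1,0,18,0.003,0.004,-0.004,-1,0,0,1,0,0,0,-1,0,0,0,0,0,0]

```text
t: 10.8
eef_pos: [0.4445, 0.1883, 0.0399]
tool_rot: [-0.001, 0.656, 0.755, -0.0]
contact_force: [-0.3, 0.0, -0.8]
gripper_width: 0.065
```

drive_tool:
  series: [-1,0,0,1.5,0,0,0,-1,0,0,0,0,0,0]

```text
t: 11.05
eef_pos: [0.4445, 0.1883, 0.0398]
tool_rot: [-0.0, 0.656, 0.755, -0.0]
contact_force: [-4.2, -1.6, 18.3]
gripper_width: 0.061
```

drive_tool:
  series: [-0.4,0,0,-0.5,0,0,0,-0.4,0,0,0,0,0,0,-0.4,0,0,0,0,0,0,-0.4,0,0,-20,0,0,0,-0.4,0,0,-40,0,0,0,0.1,0,0,-50,0,0,0,0.1,0,0,0,0,0,0]

```text
t: 11.92
eef_pos: [0.4466, 0.1893, 0.1522]
tool_rot: [0.001, 0.656, 0.754, 0.003]
contact_force: [-0.1, -0.1, -1.0]
gripper_width: 0.556
```

```bash
python3 - <<'E'
from h import *
p,R,o=pose();print(p,o['contact_force'],o['gripper_width'])
P,Q=rows(p,R,*grasp(2,off=.08),0.1,step=32)
E
```

```text
[0.44661095 0.18930768 0.15220593] [-0.0875116  -0.13337762 -0.96686666] 0.5559294885199124
0.1,-21,19,-5,-0.09,-0.01,0.03,
0.1,-21,19,-3,-0.08,-0.01,0.04,
0.1,-20,21,-1,-0.09,-0.01,0.03,
0.1,-19,21,1,-0.08,-0.01,0.04,
0.1,-18,22,2,-0.09,-0.01,0.03,
0.1,-17.6,21.9,5.4,-0.087,-0.009,0.037,
-- 6
```

drive_tool:
  series: [0.1,-21,19,-5,-0.09,-0.01,0.03,0.1,-21,19,-3,-0.08,-0.01,0.04,0.1,-20,21,-1,-0.09,-0.01,0.03,0.1,-19,21,1,-0.08,-0.01,0.04,0.1,-18,22,2,-0.09,-0.01,0.03,0.1,-18,22,5.5,-0.085,-0.01,0.035,0.1,0,0,0,0,0,0,0.1,0,0,0,0,0,0]

```text
t: 12.92
eef_pos: [0.5723, 0.0789, 0.1776]
tool_rot: [0.187, 0.707, 0.66, 0.171]
contact_force: [-0.2, 0.8, -0.3]
gripper_width: 0.547
```

```bash
python3 - <<'E'
from h import *
p,R,o=pose();print(p,o['contact_force'],o['gripper_width'])
P,Q=rows(p,R,*grasp(2,off=.03),0.1,step=26)
rows(P,Q,*grasp(2),0.1,step=15)
c=cam('top');s=cam('scene')
cv2.imwrite('pics/a6.png',np.vstack([cv2.resize(c[0][195:345,220:420],(600,300)),cv2.resize(s[0][200:390,200:460],(600,300))]))
E
```

```text
[0.57225593 0.07885707 0.17760568] [-0.23240767  0.84383799 -0.33178503] 0.5472163089696144
0.1,0,2,24,-0.01,0,0,
0.1,0.6,2.7,23.4,-0,0.003,0.005,
-- 2
0.1,0,0,15,-0,-0,0,
0.1,0,0.1,15,-0,-0,0,
-- 2
```

View pics/a6.png

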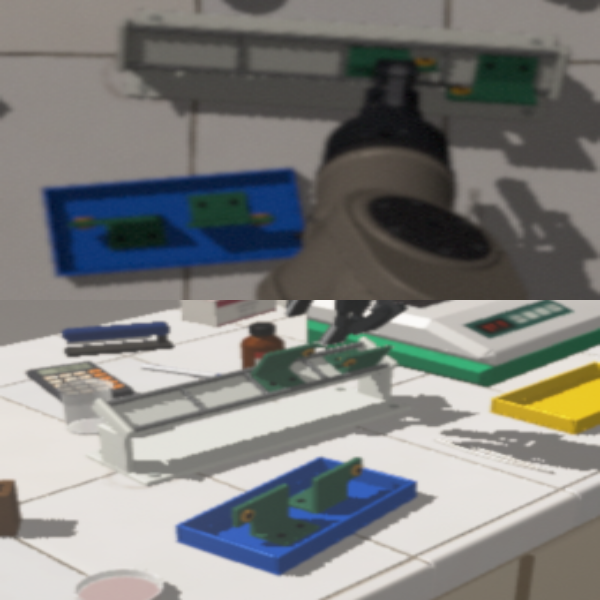

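Both left-hand parts stand in the blue tray (scene crop 275,515 and 335,485). The finger is over slot 3 at top crop (397,70).

drive_tool:
  series: [0.1,0,2,24,-0.01,0,0,0.1,0.5,2.5,23.5,0,0.003,0.005,0.1,0,0,15,0,0,0,0.1,0,0,15,0,0,0,0.1,0,0,0,0,0,0]

```text
t: 13.65
eef_pos: [0.6152, 0.0752, 0.1124]
tool_rot: [0.19, 0.708, 0.657, 0.176]
contact_force: [-0.5, -0.5, 0.5]
gripper_width: 0.552
```

```bash
python3 - <<'E'
from h import *
p,R,o=pose();t=grasp(2)[0];print(p,'err tool mm',(R.T@(t-p)*1e3).round(1),o['contact_force'])
E
```

```text
[0.61522266 0.07515719 0.11236931] err tool mm [ 1.1 -0.3 -0.7] [-0.54266724 -0.48987856  0.45663892]
```

drive_tool:
  series: [-1,0,0,0,0,0,0,-1,0,0,0,0,0,0,-1,0,0,0,0,0,0,-1,0,0,0,0,0,0,-1,0,0,0,0,0,0,-1,0,0,-15,0,0,0,-1,0,0,-40,0,0,0,-1,0,0,-40,0,0,0,-1,0,0,-30,0,0,0,-1,0,0,0,0,0,0]

```text
t: 14.9
eef_pos: [0.5531, 0.0798, 0.2237]
tool_rot: [0.191, 0.708, 0.656, 0.178]
contact_force: [-0.4, -0.2, -0.7]
gripper_width: 0.062
```

```bash
python3 - <<'E'
from h import *
p,R,o=pose();print(p,o['contact_force'],o['gripper_width'])
P,Q=rows(p,R,*place(2,'y',lift=.13),-1,step=40,rot=.14)
rows(P,Q,*place(2,'y',lift=.06),-1,step=40,rot=.14)
E
```

```text
[0.55305796 0.07984483 0.22365937] [-0.37113792 -0.18263954 -0.6714935 ] 0.06229189356159377
-1,-33,-13,1,0.08,0,-0.01,
-1,-34,-14,3,0.07,0,-0.01,
-1,-33,-13,3,0.08,0.01,-0.01,
-1,-33,-14,4,0.07,-0,-0.01,
-1,-33,-14,5,0.08,0,-0.01,
-1,-33,-13,6,0.07,0,-0.01,
-1,-32.6,-13.5,6.8,0.079,0.007,-0.011,
-- 7
-1,0,0,35,-0,-0,0,
-1,0,0.1,35,-0,-0,0,
-- 2
```

drive_tool:
  series: [-1,-33,-13,1,0.08,0,-0.01,-1,-34,-14,3,0.07,0,-0.01,-1,-33,-13,3,0.08,0.01,-0.01,-1,-33,-14,4,0.07,0,-0.01,-1,-33,-14,5,0.08,0,-0.01,-1,-33,-13,6,0.07,0,-0.01,-1,-32.5,-13.5,7,0.08,0.007,-0.01,-1,0,0,35,0,0,0,-1,0,0,35,0,0,0,-1,0,0,0,0,0,0,-1,0,0,0,0,0,0]

```text
t: 16.27
eef_pos: [0.4614, -0.1463, 0.0977]
tool_rot: [0.001, 0.709, 0.705, -0.001]
contact_force: [0.7, -0.4, -1.1]
gripper_width: 0.063
```

```bash
python3 - <<'E'
from h import *
p,R,o=pose();print(p,o['contact_force'],o['gripper_width'])
rows(p,R,*place(2,'y',lift=.001),-1,step=20)
E
```

```text
[ 0.46138387 -0.14631492  0.09774794] [ 0.71513406 -0.44662653 -1.13900945] 0.06310183231969715
-1,-1,-0,19,0,0,-0,
-1,-0,-1,20,0,0,-0,
-1,-0.6,-0.3,18.8,0.001,0.003,-0.002,
-- 3
```

drive_tool:
  series: [-1,-1,0,19,0,0,0,-1,0,-1,20,0,0,0,-1,-0.5,-0.3,18.5,0,0.003,-0.002,-1,0,0,0,0,0,0,-1,0,0,1,0,0,0,-1,0,0,0,0,0,0]

```text
t: 17.02
eef_pos: [0.4608, -0.1481, 0.04]
tool_rot: [0.001, 0.708, 0.706, 0.001]
contact_force: [-0.0, -0.1, 6.3]
gripper_width: 0.064
```

Light contact (6 N) at the expected height. Releasing.

drive_tool:
  series: [-1,0,0,0.5,0,0,0,-0.4,0,0,0,0,0,0,-0.4,0,0,0,0,0,0,-0.4,0,0,0,0,0,0,-0.4,0,0,-20,0,0,0,-0.4,0,0,-40,0,0,0,0.1,0,0,-50,0,0,0,0.1,0,0,0,0,0,0]

```text
t: 18.02
eef_pos: [0.462, -0.1485, 0.1518]
tool_rot: [0.003, 0.708, 0.706, 0.002]
contact_force: [-0.0, -0.6, 0.1]
gripper_width: 0.552
```

```bash
python3 - <<'E'
from h import *
p,R,o=pose();print(p,o['contact_force'],o['gripper_width'])
P,Q=rows(p,R,*grasp(3,off=.08),0.1,step=32,rot=.1)
E
```

```text
[ 0.46197987 -0.1484729   0.15177762] [-0.02682185 -0.60800239  0.0719967 ] 0.5521335199762689
0.1,25,13,-2,-0.09,-0,0.01,
0.1,26,14,-2,-0.08,-0.01,0.01,
0.1,25,13,-0,-0.09,0,0.01,
0.1,26,13,0,-0.08,-0,0.02,
0.1,26,12,2,-0.09,-0,0.01,
0.1,25.8,11.5,2.9,-0.085,-0.007,0.008,
-- 6
```

drive_tool:
  series: [0.1,25,13,-2,-0.09,0,0.01,0.1,26,14,-2,-0.08,-0.01,0.01,0.1,25,13,0,-0.09,0,0.01,0.1,26,13,0,-0.08,0,0.02,0.1,26,12,2,-0.09,0,0.01,0.1,26,11.5,3,-0.085,-0.007,0.008,0.1,0,0,0,0,0,0,0.1,0,0,0,0,0,0]

```text
t: 19.02
eef_pos: [0.5341, -0.0124, 0.1615]
tool_rot: [0.174, 0.712, 0.662, 0.157]
contact_force: [0.3, -0.5, -0.2]
gripper_width: 0.548
```

```bash
python3 - <<'E'
from h import *
p,R,o=pose();print(p,o['contact_force'],o['gripper_width'])
P,Q=rows(p,R,*grasp(3,off=.03),0.1,step=26)
rows(P,Q,*grasp(3),0.1,step=15)
E
```

```text
[ 0.53406079 -0.01238871  0.16154153] [ 0.27177741 -0.50458742 -0.17141403] 0.5484604338102841
0.1,5,4,16,-0.02,0,0,
0.1,6,3,16,-0.01,0,0,
0.1,5.1,3.8,16.4,-0.019,0.006,0.003,
-- 3
0.1,-0,0,10,-0,0,-0,
0.1,-0,0,10,-0,0,-0,
0.1,-0,0,10,-0,0,-0,
-- 3
```

drive_tool:
  series: [0.1,5,4,16,-0.02,0,0,0.1,6,3,16,-0.01,0,0,0.1,5,4,16.5,-0.02,0.006,0.003,0.1,0,0,0,0,0,0]

```text
t: 19.52
eef_pos: [0.566, -0.0011, 0.1256]
tool_rot: [0.19, 0.708, 0.657, 0.174]
contact_force: [-0.5, 0.2, -1.5]
gripper_width: 0.546
```

```bash
python3 - <<'E'
from h import *
p,R,o=pose();print(p,o['contact_force'],o['gripper_width'])
rows(p,R,*grasp(3),0.1,step=15)
E
```

```text
[ 0.56598278 -0.00113616  0.12560304] [-0.50641429  0.17070451 -1.51653089] 0.5464303977107288
0.1,1,0,11,-0,0,-0,
0.1,1,0,10,-0,0,-0,
0.1,0.4,0.4,11.2,-0.003,0.004,-0,
-- 3
```

drive_tool:
  series: [0.1,1,0,11,0,0,0,0.1,1,0,10,0,0,0,0.1,0.5,0.5,11,-0.003,0.004,0,0.1,0,0,0,0,0,0]

```text
t: 20.02
eef_pos: [0.5824, 0.0001, 0.0988]
tool_rot: [0.19, 0.708, 0.657, 0.176]
contact_force: [0.1, -0.3, -0.7]
gripper_width: 0.547
```

```bash
python3 - <<'E'
from h import *
p,R,o=pose();t=grasp(3)[0];print(p,'err tool mm',(R.T@(t-p)*1e3).round(1),o['contact_force'])
E
```

```text
[5.82362046e-01 9.69949503e-05 9.88062532e-02] err tool mm [-0.2 -0.4  0.9] [ 0.12656306 -0.30448479 -0.67987993]
```

drive_tool:
  series: [-1,0,0,0.5,0,0,0,-1,0,0,0,0,0,0,-1,0,0,0,0,0,0,-1,0,0,0,0,0,0,-1,0,0,0,0,0,0,-1,0,0,-15,0,0,0,-1,0,0,-40,0,0,0,-1,0,0,-40,0,0,0,-1,0,0,-30,0,0,0,-1,0,0,0,0,0,0]

```text
t: 21.28
eef_pos: [0.5322, 0.0038, 0.1905]
tool_rot: [0.193, 0.708, 0.656, 0.177]
contact_force: [0.4, -0.4, -1.6]
gripper_width: 0.065
```

```bash
python3 - <<'E'
from h import *
p,R,o=pose();print(p,o['contact_force'],o['gripper_width'])
P,Q=rows(p,R,*place(3,'y',lift=.13),-1,step=40,rot=.14)
rows(P,Q,*place(3,'y',lift=.06),-1,step=40,rot=.14)
E
```

```text
[0.53218989 0.00375931 0.19054682] [ 0.42054375 -0.42870436 -1.55509244] 0.06494330581635761
-1,-36,-10,-2,0.08,0,-0.01,
-1,-35,-10,-1,0.07,0.01,-0.01,
-1,-36,-10,-1,0.08,-0,-0.01,
-1,-35,-11,-0,0.07,0,-0.01,
-1,-35,-12,1,0.08,0.01,-0.01,
-1,-35,-11,1,0.07,-0,-0.01,
-1,-35.1,-12.2,2.3,0.08,0.001,-0.009,
-- 7
-1,0,-0,35,0,0,-0,
-1,0,-0,35,0,0,-0,
-- 2
```

drive_tool:
  series: [-1,-36,-10,-2,0.08,0,-0.01,-1,-35,-10,-1,0.07,0.01,-0.01,-1,-36,-10,-1,0.08,0,-0.01,-1,-35,-11,0,0.07,0,-0.01,-1,-35,-12,1,0.08,0.01,-0.01,-1,-35,-11,1,0.07,0,-0.01,-1,-35,-12,2.5,0.08,0,-0.01,-1,0,0,35,0,0,0,-1,0,0,35,0,0,0,-1,0,0,0,0,0,0,-1,0,0,0,0,0,0]

```text
t: 22.65
eef_pos: [0.457, -0.2239, 0.0983]
tool_rot: [0.018, 0.712, 0.702, 0.009]
contact_force: [-0.4, 0.5, -0.5]
gripper_width: 0.065
```

```bash
python3 - <<'E'
from h import *
p,R,o=pose();print(p,o['contact_force'],o['gripper_width'])
rows(p,R,*place(3,'y',lift=.001),-1,step=20)
c=cam('top');s=cam('scene')
cv2.imwrite('pics/a7.png',np.vstack([cv2.resize(c[0][195:345,360:560],(600,300)),cv2.resize(s[0][180:310,300:560],(600,300))]))
E
```

```text
[ 0.45699658 -0.22390443  0.09834441] [-0.42258232  0.49936355 -0.46174168] 0.06523545465951619
-1,-4,-3,15,0.01,0,-0,
-1,-4,-2,14,0.01,0.01,-0,
-1,-4,-3,15,0.01,0,-0.01,
-1,-3.7,-2.3,14.3,0.008,0.004,0,
-- 4
```

View pics/a7.png

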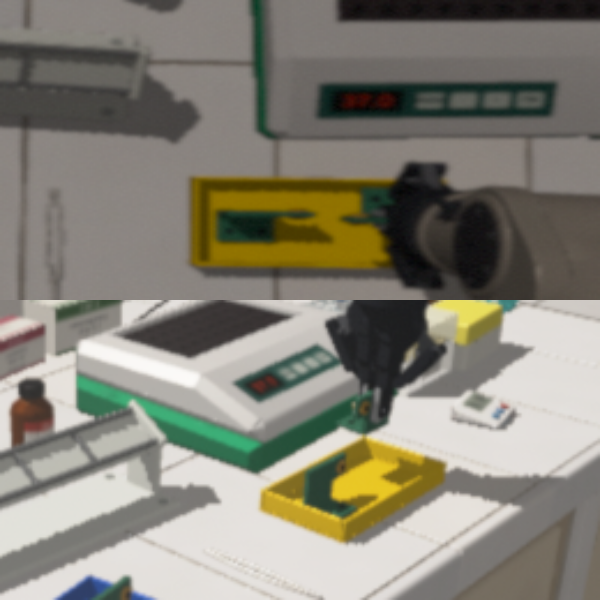

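Bracket 3 stands in the yellow tray, and the fourth is above its right end. I'll correct sideways first, then descend.

drive_tool:
  series: [-1,-16,-8,0,0.04,0.018,-0.01,-1,0,0,0,0,0,0,-1,0,0,19,0,0,0,-1,0,0,0,0,0,0]

```text
t: 23.25
eef_pos: [0.4479, -0.2387, 0.0787]
tool_rot: [-0.003, 0.708, 0.706, 0.001]
contact_force: [0.1, -0.3, -1.8]
gripper_width: 0.059
```

```bash
python3 - <<'E'
from h import *
p,R,o=pose();print(p,o['contact_force'],o['gripper_width'])
rows(p,R,*place(3,'y',lift=.001),-1,step=20)
E
```

```text
[ 0.44788682 -0.23874572  0.0787087 ] [ 0.10331445 -0.34909869 -1.80398747] 0.05916364637550417
-1,-1,0,19,-0,-0,0,
-1,-0.4,0.1,19.7,-0.002,-0.005,0.001,
-- 2
```

drive_tool:
  series: [-1,-1,0,19,0,0,0,-1,-0.5,0,19.5,-0.002,-0.005,0,-1,0,0,0,0,0,0,-1,0,0,1,0,0,0,-1,0,0,0,0,0,0]

```text
t: 23.88
eef_pos: [0.4488, -0.2407, 0.0402]
tool_rot: [0.001, 0.708, 0.706, 0.0]
contact_force: [-0.1, 1.0, 3.8]
gripper_width: 0.061
```

drive_tool:
  series: [-1,0,0,0.5,0,0,0,-0.4,0,0,0,0,0,0,-0.4,0,0,0,0,0,0,-0.4,0,0,0,0,0,0,-0.4,0,0,-20,0,0,0,-0.4,0,0,-40,0,0,0,-0.4,0,0,-50,0,0,0,0.1,50,0,-40,0,0,0,0.1,50,0,-20,0,0,0,0.1,50,0,0,0,0,0,0.1,50,0,0,0,0,0,0.1,0,0,0,0,0,0]

```text
t: 25.38
eef_pos: [0.4488, -0.0381, 0.2083]
tool_rot: [0.0, 0.706, 0.708, 0.001]
contact_force: [-0.1, -0.9, 0.2]
gripper_width: 0.553
```

```bash
python3 - <<'E'
from h import *
p,R,o=pose();print(p,o['contact_force'],o['t'])
c=cam('top');s=cam('scene')
cv2.imwrite('pics/a8.png',np.vstack([cv2.resize(c[0][150:350,170:570],(600,300)),cv2.resize(s[0][200:400,180:560],(600,300))]))
E
```

```text
[ 0.44878874 -0.03809901  0.2083344 ] [-0.10200703 -0.91630897  0.19539771] 25.375
```

View pics/a8.png

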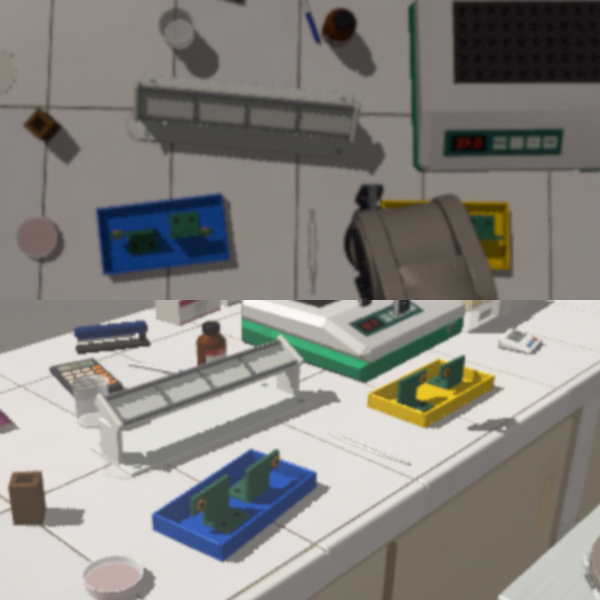

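All four brackets stand upright in their trays, the rack is empty and the other items look undisturbed.

```bash
python3 -c "
from station import bot;print(bot.hand_in())"
```

```text
the job is handed in; nothing more can be done
None
```

All four brackets are off the rack. Both left-hand ones stand in the blue tray and both right-hand ones in the yellow tray. The job was handed in at about 25 s of the 72 s allowed.

- **Handedness:** I read it from the pictures. The two brackets at the robot's left end of the rack were left-hand and the other two right-hand.
- **Placing:** I gripped each by its web and set it down at the expected floor height. The contact force I read was 4–18 N, and no wrist reading I took passed about 19 N.
- **Last checks:** The final scene view showed all four upright and the rack empty. The forceps, petri dish, beaker, pen block and bottle looked undisturbed. The gripper was open and clear of everything.
- **Limits of the checks:** In the final top view the arm hid part of the yellow tray, so that tray was confirmed only in the scene view. I judged the other items by eye and did not measure them. Nothing failed, though a few moves stopped 10–20 mm short; I corrected these before gripping or lowering.

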